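Open the spring-lid sample carrier and load it

ROBOT

A 6-joint arm with a two-finger parallel gripper is mounted at the origin on a cart in front of the work surface, level with it; the furniture and walls round the work are solid. World frame = base frame: x ahead of the robot, y to its left, z up, the work surface at z = 0. Lengths are in m, angles in rad, forces in N, time in s.
With the tool pointing down it reaches from about 0.25 to 0.775 m from the base axis. Payload 4 kg.
Tool frame: the origin (TCP) lies at the very end of the fingers, on their centre line; the grasp point (between the pads) lies 19 mm behind it; x points along the fingers, y is the direction in which the jaws open and shut, and the axes are right-handed (so a half turn about x gives the same grasp; the last joint's range is limited). The gripper opens to 94 mm and grips with 3 to 60 N. Pads are 16 mm wide; open, the fingers measure 119 mm over their backs; the gripper's body (75 mm by 177 mm) begins 78 mm behind the grasp point.
Start: joints at [-1.254, 0.087, 1.371, -0, 1.684, -0.103], TCP at [0.224, -0.502, 0.206] pointing down, gripper open.
Joint ranges: [-3.1, 3.1], [-0.76, 2.03], [0.27, 2.55], [-1.08, 4.22], [0.17, 2.65], [-2.57, 2.57]. Speed limits (rad/s): [2.79, 2.79, 3.14, 3.14, 3.14, 3.14].

INTERFACE

Orientations are given as a 3x3 rotation matrix whose columns are the frame's x, y, z axes.
In Python, from station import robot gives the robot as it stands.
- The arm moves only by the tool jog_arm, never from a script. Its argument "increments" is a list of rows, each an object with "slide": the shift along the tool's x, y, z in mm, a list of three; "rot": the turn, a rotation vector about the tool's x, y, z in degrees, a list of three; "fingers": the gripper command: -1 is shut, 1 is fully open, values between are in proportion. In form: [{"slide": [dx, dy, dz], "rot": [ax, ay, az], "fingers": fingers}, ...]. A call has 1 to 10 rows; each row is the pose to reach, as a shift and turn from the pose commanded when the call began, along the tool's axes at that moment; what a row does not reach only later rows make up. A row lasts 1/10 s, in which the tool goes at most 50 mm and 8.59 degrees, less where a joint would pass 70% of its speed; a pose out of reach is approached as far as the arm can. A call with a gripper value outside its range is refused whole. The fingers move at their own pace and stop on an object; the grip force is fixed at half the most. Time passes only in rows, so rows that repeat a pose let the fingers close. It gives the time, the measured TCP pose, the force and the opening at its end, in the units of the state.
- robot.get_obs(): the state, without advancing time (a new reading comes with each control period).
- robot.get_image(name): name is "scene" or "side" or "wrist"; returns (picture, depth): 480x640x3 uint8, red, green, blue; 480x640 float32, m along the optical axis (not along the pixel's ray), 0 where there is no reading.
- robot.camera_model(name): a dict with "fovy" (degrees; the focal length in pixels is half the picture's height over the tangent of half this angle, whatever the lens; pixels are square), "cx", "cy" (the principal point, pixels), "R" (3x3) and "t" (3): a world point X has camera coordinates R X + t; the wrist camera has in their place "mount" (4x4, takes a point from camera to tool coordinates, whose origin is the TCP and whose axes are the tool frame's). Camera axes: x right, y down, z forward; pixel columns grow to the right and rows downward; lengths in m; the calibration is good to about 2 mm. A picture is of the moment at which its call begins: read the wrist's pose just before it. camera_model takes no time and is no camera call.
- robot.close_job(): hands the job in, once; it reports no verdict.
Trained networks look in the newest picture that a camera, given by its name, has taken for a name from the list of things; names that differ only in an ending like _2 or _b are one class to them, and where a whole thing is asked for, a point or a joint stands for the part that bears it (a point fixed in the world has none). Each returns a list of dicts, best first, with "score" (0 to 1); they miss things now and then, are a little off and sometimes report something else, mostly with a low value. They report only what shows in the picture. A call takes as long as a camera call. They do not tell look-alikes from the thing itself.
- robot.masks_of(query, camera): "mask" (480x640 bool, what is visible of it) and "point" ([row, column] in pixels, amid what is visible of it).
The state is a dict: "time": time; "qpos": joint angles; "joint_vel": joint speeds; "joint_torque": joint torques, N m; "tool_pos": TCP position; "ee_rot": TCP orientation; "wrist_force": force on the tool from outside, world axes, zero at the start; "wrist_torque": the same for the moment, N m; "opening": opening from 0.0 (shut) to 1.0 (fully open).
Only numpy, scipy, OpenCV 4.12 (cv2) and the standard library are available. Lean on these libraries where they do the work, as an engineer would, in place of code of your own. Each camera call takes 0.05 s, during which the arm holds its last target. There are 200 camera calls.

TASK

Open the blue-lidded sample carrier by pressing its red release button, gently, and get clear so that the lid springs open to its stop by itself; do not push, lift or pull the lid, and never press on any part of the carrier harder than 25 N. Then load the two orange sample bottles upright, one in each well, lowering them in rather than dropping them, knock neither over, and let go with the lid still fully open.

Things in the scene. Friction and masses are not known exactly. Their poses are not given: they have to be found in the camera images.
- carrier: Sample carrier, fixed to the worktop. Grey base 150 (x) x 170 (y) x 32 mm high with two wells, covered by a blue shell lid (closed top 89 mm above the worktop). Origin: centre of the underside of the base; z up; -x is its front, toward the robot, where the release button stands; the lid's hinge line runs along y at x = +78 mm, z = 33 mm.
- button_face (a point): On the axis of the red button cap (28 mm across, 10 mm thick, on a steel stem in a black housing in front of the carrier), at (-130, 0, 48) mm of the carrier's frame. The cap is screwed to another height on its stem each time and holds to 60 N: its unpressed face lies anywhere from 6 mm above to 6 mm below this point along the axis, so find it by touch.
- button_axis (a point): Empty point on the button's axis 100 mm out from button_face: press from here toward button_face, along (+0.574, 0, -0.819) of the carrier's frame, 35 degrees off vertical. The button is sprung: 2 N to start, 0.7 N more per mm; the latch lets go after 6 to 7 mm (about 7 N); hard stop at 10 mm (9 N), where force rises steeply.
- carrier_lid (a joint): Opening angle of the lid in rad: 0 shut and latched, 1.9 fully open against its stop. A spring drives it open in about a second once the latch lets go, and holds it there. Open, it leans 19 degrees back behind the carrier, its far edge about 190 mm above the worktop.
- lid_brim (a point): Middle of the front edge of the lid's brim, a tab 60 mm wide and 5 mm thick level with the top of the lid; when the lid is shut it lies at (-122, 0, 86.5) mm of the carrier's frame. It moves with the lid, first straight up, then back. Shut, it hangs over the button: a tool coming straight down meets it, one along the button's axis passes 30 mm from it.
- well_left (a point): Centre of the floor of the left (+y) well (seen from the robot with the carrier's front toward it). The well is round, 46 mm across, 22 mm deep, open at the top; the two wells are 80 mm apart. At (-15, +40, 10) mm of the carrier's frame.
- well_right (a point): Centre of the floor of the right (-y) well (seen from the robot with the carrier's front toward it). The well is round, 46 mm across, 22 mm deep, open at the top; the two wells are 80 mm apart. At (-15, -40, 10) mm of the carrier's frame.
- sample_a: Sample bottle with orange contents and a ribbed aluminium cap, standing on the worktop to the right of the carrier; 36 mm across (cap 29 mm), 75 mm tall, straight-sided from 12 to 49 mm above its foot, about 0.1 kg. Origin: centre of the underside, z up its axis. The two bottles are alike.
- sample_b: Sample bottle with orange contents and a ribbed aluminium cap, standing on the worktop to the right of the carrier; 36 mm across (cap 29 mm), 75 mm tall, straight-sided from 12 to 49 mm above its foot, about 0.1 kg. Origin: centre of the underside, z up its axis. The two bottles are alike.
Not all that is in view belongs to the job. Leave any brown look-alike of the sample_b alone.

How it is judged:
On the way, in this order (a step that is already met when the one before it is completed fails the run):
1. the lid has sprung open to its stop (value of joint carrier_lid above 1.8 rad), for 0.2 s.
2. one bottle stands in a well (((horizontal distance between sample_a and well_left below 0.008 m and z of sample_a in the frame of well_left between -0.005 and 0.005 m and angle between sample_a's own z axis and vertical below 0.12 rad) or (horizontal distance between sample_a and well_right below 0.008 m and z of sample_a in the frame of well_right between -0.005 and 0.005 m and angle between sample_a's own z axis and vertical below 0.12 rad) or (horizontal distance between sample_b and well_left below 0.008 m and z of sample_b in the frame of well_left between -0.005 and 0.005 m and angle between sample_b's own z axis and vertical below 0.12 rad) or (horizontal distance between sample_b and well_right below 0.008 m and z of sample_b in the frame of well_right between -0.005 and 0.005 m and angle between sample_b's own z axis and vertical below 0.12 rad))), for 0.2 s.
At the end, for the whole second after the job is handed in: The lid is open against its stop (over 1.8 rad); each well holds one bottle, upright within 0.12 rad, its foot on the well's floor (within 5 mm) and its axis within 8 mm of the well's centre; both at rest and released (value of joint carrier_lid above 1.8 rad and (((horizontal distance between sample_a and well_left below 0.008 m and z of sample_a in the frame of well_left between -0.005 and 0.005 m and angle between sample_a's own z axis and vertical below 0.12 rad) and (horizontal distance between sample_b and well_right below 0.008 m and z of sample_b in the frame of well_right between -0.005 and 0.005 m and angle between sample_b's own z axis and vertical below 0.12 rad)) or ((horizontal distance between sample_a and well_right below 0.008 m and z of sample_a in the frame of well_right between -0.005 and 0.005 m and angle between sample_a's own z axis and vertical below 0.12 rad) and (horizontal distance between sample_b and well_left below 0.008 m and z of sample_b in the frame of well_left between -0.005 and 0.005 m and angle between sample_b's own z axis and vertical below 0.12 rad))) and linear speed of each of sample_a, sample_b below 0.02 m/s); the robot touches nothing.
It fails at once if the carrier, its button included, is pressed by the robot with more than 25 N (contact force between any of the fingers, the arm and carrier above 25 N).
It fails at once if the robot pushes or pulls the lid (more than 3 N) (contact force between any of the fingers, the arm and carrier_lid above 3 N).
It fails at once if a bottle falls free from more than about 25 mm (faster than 0.7 m/s with no finger on it) ((linear speed of sample_a above 0.7 m/s and contact force between the fingers and sample_a below 0.1 N) or (linear speed of sample_b above 0.7 m/s and contact force between the fingers and sample_b below 0.1 N)).
It fails at once if a bottle is knocked over (angle between any of sample_a, sample_b's own z axis and vertical above 1 rad).
It also fails if it takes over 72 s, if anything falls off the work surface, if the arm or the gripper's body presses on something with over 40 N, if the wrist force passes 120 N, or if a joint passes its speed limit or range.

## Working session

There is one attempt and no reset: what is moved stays moved. The work goes in short steps, Python scripts to look and compute and a tool call to move; the robot and the scene stay as the last step left them, time stands still between calls to the robot, and variables do not carry over. Pictures are saved under pics/ and viewed, about 8 in all and at most 12, crops included, and the job is handed in when it is done.

Besides the shell and the picture viewer there is one more tool, called after ">>>" by a JSON object that holds its "api" and its "payload". jog_arm: Moves the arm, as the interface text tells. Its arguments: {"type":"object","properties":{"increments":{"type":"array"}},"required":["increments"]}

```bash
mkdir -p pics; ls; cat > h.py <<'E'
import numpy as np,cv2
from station import robot
def model(n):
    c=robot.camera_model(n);f=240/np.tan(np.radians(c["fovy"])/2);return c,f
def cloud(n,obs=None):
    o=robot.get_obs();im,d=robot.get_image(n);c,f=model(n)
    v,u=np.mgrid[:480,:640];P=np.stack([(u-c["cx"])/f*d,(v-c["cy"])/f*d,d],-1)
    if "R" in c: W=(P-np.array(c["t"]))@np.array(c["R"])
    else:
        M=np.array(c["mount"]);W=(P@M[:3,:3].T+M[:3,3])@np.array(o["ee_rot"]).T+np.array(o["tool_pos"])
    W[d==0]=np.nan
    return im,d,W
def save(n,im): cv2.imwrite("pics/"+n+".png",im[:,:,::-1])
E
python3 - <<'E'
from h import *
o=robot.get_obs();print({k:np.round(v,3).tolist() for k,v in o.items()})
ims=[]
for n in("scene","side"):
    im,d,W=cloud(n);ims.append(im);np.save(n+".npy",W)
    print(n,robot.camera_model(n))
    for q in("sample_a","carrier","carrier_lid","button_face"):
        for r in robot.masks_of(q,n):
            m=r["mask"];p=W[m];p=p[~np.isnan(p[:,0])]
            print(n,q,round(r["score"],2),r["point"],m.sum(),np.round(np.median(p,0),3),np.round(np.percentile(p,[2,98],axis=0),3).tolist(),np.median(im[m],0))
save("both",cv2.resize(np.vstack(ims),(0,0),fx=.62,fy=.62))
E
```

```text
pics
{'time': 0.0, 'qpos': [-1.254, 0.088, 1.372, 0.0, 1.684, -0.103], 'joint_vel': [-0.0, -0.0, -0.001, -0.001, 0.0, 0.001], 'joint_torque': [-0.0, -34.019, -30.243, 0.072, 0.033, -0.0], 'tool_pos': [0.224, -0.502, 0.204], 'ee_rot': [[-0.001, 0.408, -0.913], [0.002, -0.913, -0.408], [-1.0, -0.002, -0.0]], 'wrist_force': [-0.682, 0.073, 0.441], 'wrist_torque': [-0.026, -0.031, -0.044], 'opening': 1.002}
scene {'fovy': 47.98421394468169, 'cx': 323.2474880708127, 'cy': 242.5659851508103, 'R': array([[-0.85786985, -0.51380599,  0.00792033],
       [-0.33698537,  0.55087363, -0.76353068],
       [ 0.38794354, -0.65767899, -0.64572298]]), 't': array([0.45577445, 0.30562597, 0.95175681])}
scene sample_a 0.64 [251.4, 418.4] 489 [ 0.408 -0.197  0.048] [[0.394, -0.269, 0.003], [0.449, -0.189, 0.078]] [87. 53. 29.]
scene sample_a 0.63 [211.4, 423.6] 439 [ 0.456 -0.35   0.045] [[0.442, -0.397, 0.001], [0.488, -0.341, 0.077]] [86. 52. 29.]
scene sample_a 0.6 [283.4, 367.3] 468 [ 0.451 -0.058  0.048] [[0.439, -0.077, 0.006], [0.469, -0.05, 0.077]] [202. 178. 163.]
scene sample_a 0.6 [230.6, 405.6
[... 1038 characters left out ...]
20 [ 0.412 -0.194  0.043] [[0.396, -0.218, 0.003], [0.43, -0.187, 0.078]] [79. 55. 38.]
side sample_a 0.49 [221.3, 392.2] 174 [ 0.454 -0.349  0.053] [[0.445, -0.359, 0.009], [0.472, -0.342, 0.077]] [78. 53. 36.]
side sample_a 0.34 [302.6, 257.7] 7122 [0.621 0.23  0.09 ] [[0.532, 0.101, 0.036], [0.707, 0.271, 0.093]] [ 54.  91. 143.]
side carrier 0.61 [310.3, 267.1] 9537 [0.611 0.233 0.079] [[0.508, 0.103, 0.005], [0.706, 0.271, 0.092]] [56. 86. 96.]
side carrier_lid 0.61 [302.0, 257.9] 7021 [0.621 0.229 0.09 ] [[0.531, 0.1, 0.038], [0.706, 0.271, 0.093]] [ 54.  91. 144.]
side button_face 0.55 [314.4, 266.2] 9535 [0.61  0.233 0.078] [[0.508, 0.103, 0.005], [0.705, 0.271, 0.092]] [56. 86. 95.]
```

View pics/both.png

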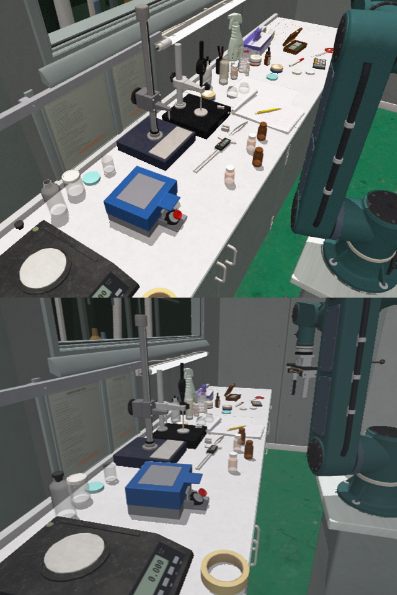

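The carrier sits at about (255,340) in the scene half. The pale bottles show at (230,175) and (252,140), the brown look-alikes at (258,157) and (262,130). Next I'll fit their poses.

```bash
python3 - <<'E'
from h import *
for n in("scene","side"):
    im,d,W=cloud(n);hsv=cv2.cvtColor(im,cv2.COLOR_RGB2HSV).astype(int)
    near=np.nan_to_num(((W[...,0]>.4)&(W[...,0]<.8)&(W[...,1]>.0)&(W[...,1]<.35)&(W[...,2]>-.01)&(W[...,2]<.12)))>0
    blue=near&(hsv[...,0]>95)&(hsv[...,0]<125)&(hsv[...,1]>100)
    top=near&(W[...,2]>.083)&(W[...,2]<.096)
    red=near&((hsv[...,0]<6)|(hsv[...,0]>174))&(hsv[...,1]>150)&(hsv[...,2]>80)
    p=W[red];print(n,"red",red.sum(),np.nanmedian(p,0).round(4),np.nanpercentile(p,[5,95],axis=0).round(3).tolist())
    p=W[top];xy=(p[:,:2]*1000).astype(np.float32)
    print("top",len(p),np.median(p,0).round(4),cv2.minAreaRect(xy))
    # top-view raster of top
    im2=np.zeros((400,400),np.uint8); q=((xy-[450,0])).astype(int); ok=((q>=0)&(q<400)).all(1);im2[q[ok,0],q[ok,1]]=255
    im2=cv2.morphologyEx(im2,cv2.MORPH_CLOSE,np.ones((7,7)));o=cv2.morphologyEx(im2,cv2.MORPH_OPEN,np.ones((75,75)))
    cs,_=cv2.findContours(cv2.morphologyEx(im2,cv2.MORPH_OPEN,np.ones((9,9))),0,2)
    c=max(cs,key=cv2.contourArea);print("hull",cv2.approxPolyDP(c,6,True)[:,0,::-1]+[450,0])
    cv2.imwrite(f"pics/top_{n}.png",im2)
    for r in robot.masks_of("sample_a",n):
        m=r["mask"]&(W[...,2]>.0745)&(W[...,2]<.083);p=W[m]
        w=r["mask"]&(W[...,2]>.012)&(W[...,2]<.049);s=W[w]
        cam=-np.array(robot.camera_model(n)["R"]).T@np.array(robot.camera_model(n)["t"])
        # circle fit r=18 to side pts
        from scipy.optimize import least_squares
        if len(s)<20: continue
        x0=np.median(s[:,:2],0);x0=x0+.018*(x0-cam[:2])/np.linalg.norm(x0-cam[:2])
        f=least_squares(lambda x:np.hypot(*(s[:,:2]-x).T)-.018,x0,loss="soft_l1",f_scale=.002)
        print("bottle",round(r["score"],2),"cap",len(p),np.median(p[:,:2],0).round(4) if len(p) else 0,"fit",f.x.round(4),"col",np.median(im[w],0))
    if n=="scene":
        a=cv2.resize(im[180:310,340:450],None,fx=3.5,fy=3.5);b=cv2.resize(im[250:410,150:320],None,fx=2.4,fy=2.4)
        h=max(a.shape[0],b.shape[0]);a=cv2.copyMakeBorder(a,0,h-a.shape[0],0,0,0);b=cv2.copyMakeBorder(b,0,h-b.shape[0],0,0,0);save("crop",np.hstack([a,b]))
E
```

```text
scene red 158 [0.5103 0.1717 0.0458] [[0.501, 0.159, 0.039], [0.52, 0.181, 0.052]]
top 6310 [0.6225 0.1849 0.0899] ((614.330322265625, 177.35581970214844), (200.27381896972656, 177.15904235839844), 4.553110122680664)
hull [[552 259]
 [556 203]
 [514 198]
 [517 143]
 [562 140]
 [567  87]
 [717  99]
 [704 271]]
bottle 0.97 cap 62 [ 0.4102 -0.2057] fit [ 0.4112 -0.2087] col [101.  59.  29.]
bottle 0.87 cap 82 [ 0.4564 -0.0681] fit [ 0.457  -0.0701] col [202. 178. 168.]
bottle 0.84 cap 48 [ 0.4583 -0.3587] fit [ 0.4595 -0.3618] col [97. 59. 28.]
side red 112 [0.511  0.1755 0.0467] [[0.503, 0.162, 0.04], [0.519, 0.182, 0.053]]
top 4542 [0.6247 0.195  0.0909] ((615.5612182617188, 178.82232666015625), (198.39932250976562, 177.2032928466797), 4.837401866912842)
hull [[554 259]
 [558 205]
 [517 200]
 [519 144]
 [563 142]
 [567  89]
 [718 101]
 [704 272]]
bottle 0.94 cap 58 [ 0.4581 -0.0654] fit [ 0.4585 -0.0693] col [172. 157. 150.]
bottle 0.77 cap 29 [ 0.461  -0.3558] fit [ 0.462  -0.3609] col [78. 57. 41.]
bottle 0.65 cap 45 [ 0.413  -0.2035] fit [ 0.4129 -0.2078] col [77. 53. 37.]
```

View pics/crop.png

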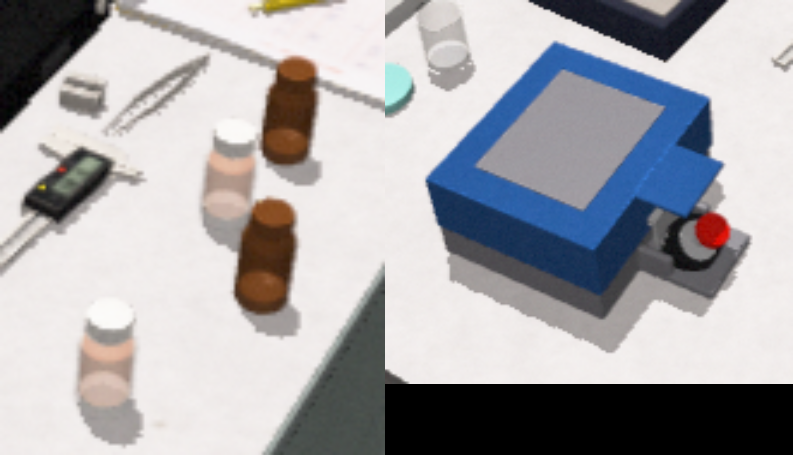

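The pale orange bottles are at about (0.458,-0.070) and (0.466,-0.265). The carrier yaw is about 4.6° with its origin near (0.637,0.180), and the red cap is in plain view. Next I'll compute the move to the button axis.

```bash
cat >> h.py <<'E'
from scipy.spatial.transform import Rotation as Ro
yaw=np.radians(4.6);C=Ro.from_euler("z",yaw).as_matrix();O=np.array([.637,.180,0])
def car(p): return O+C@(np.array(p)/1000)
DA=C@np.array([.574,0,-.819]);DA/=np.linalg.norm(DA)
YB=-C[:,1];RB=np.stack([DA,YB,np.cross(DA,YB)],1)
def down(a): # jaw y direction at angle a (deg) in world
    a=np.radians(a);y=np.array([np.cos(a),np.sin(a),0]);x=np.array([0,0,-1.]);return np.stack([x,y,np.cross(x,y)],1)
def plan(p,R=None):
    o=robot.get_obs();M=np.array(o["ee_rot"]);
    R=M if R is None else R
    print("t",round(o["time"],2),"pos",np.round(o["tool_pos"],4),"F",np.round(o["wrist_force"],2),"slide",(M.T@(np.array(p)-o["tool_pos"])*1000).round(1),"rot",np.degrees(Ro.from_matrix(M.T@R).as_rotvec()).round(2),"q",np.round(o["qpos"],2),"op",round(o["opening"],3))
E
python3 -c "
from h import *
print(car([-130,0,48]),car([-15,40,10]),car([-15,-40,10]))
plan(car([-130,0,48])-DA*.08,RB)"
```

```text
[0.50741875 0.16957414 0.048     ] [0.61884036 0.21866817 0.01      ] [0.62525627 0.13892586 0.01      ]
t 0.7 pos [ 0.2241 -0.5023  0.2055] F [-0.02  0.95 -0.41] slide [  91.9 -513.4 -489.2] rot [18.84 34.68  5.94] q [-1.25  0.09  1.37 -0.    1.68 -0.1 ] op 1.002
```

>>> {"api": "jog_arm", "payload": {"increments": [{"slide":[20,-513,-489],"rot":[0,0,0],"fingers":-1},{"slide":[20,-513,-489],"rot":[0,0,0],"fingers":-1},{"slide":[20,-513,-489],"rot":[0,0,0],"fingers":-1},{"slide":[20,-513,-489],"rot":[0,0,0],"fingers":-1},{"slide":[20,-513,-489],"rot":[0,0,0],"fingers":-1},{"slide":[20,-513,-489],"rot":[0,0,0],"fingers":-1},{"slide":[20,-513,-489],"rot":[0,0,0],"fingers":-1},{"slide":[20,-513,-489],"rot":[0,0,0],"fingers":-1},{"slide":[20,-513,-489],"rot":[0,0,0],"fingers":-1},{"slide":[20,-513,-489],"rot":[0,0,0],"fingers":-1}]}}

```text
time: 1.7
tool_pos: [0.3919, -0.0294, 0.1918]
ee_rot: [[0.002, 0.407, -0.913], [-0.001, -0.913, -0.407], [-1.0, 0.001, -0.001]]
wrist_force: [0.7, -0.0, -0.4]
opening: 0.182
```

```bash
python3 -c "
from h import *
plan(car([-130,0,48])-DA*.08,RB)"
```

```text
t 1.7 pos [ 0.3919 -0.0294  0.1918] F [ 0.73 -0.02 -0.42] slide [  78.3 -150.  -143.1] rot [18.85 34.59  5.88] q [-0.22 -0.27  1.73 -0.    1.68  0.93] op 0.182
```

>>> {"api": "jog_arm", "payload": {"increments": [{"slide":[40,-150,-143],"rot":[19,34.6,5.9],"fingers":-1},{"slide":[40,-150,-143],"rot":[19,34.6,5.9],"fingers":-1},{"slide":[40,-150,-143],"rot":[19,34.6,5.9],"fingers":-1},{"slide":[40,-150,-143],"rot":[19,34.6,5.9],"fingers":-1},{"slide":[40,-150,-143],"rot":[19,34.6,5.9],"fingers":-1},{"slide":[70,-150,-143],"rot":[19,34.6,5.9],"fingers":-1},{"slide":[70,-150,-143],"rot":[19,34.6,5.9],"fingers":-1},{"slide":[70,-150,-143],"rot":[19,34.6,5.9],"fingers":-1}]}}

```text
time: 2.5
tool_pos: [0.461, 0.1638, 0.1215]
ee_rot: [[0.57, 0.078, -0.818], [0.045, -0.997, -0.063], [-0.82, -0.001, -0.572]]
wrist_force: [0.2, -0.0, 0.8]
opening: 0.0
```

```bash
python3 - <<'E'
from h import *
plan(car([-130,0,48])-DA*.05,RB)
im,d,W=cloud("wrist");save("w1",im)
hsv=cv2.cvtColor(im,cv2.COLOR_RGB2HSV).astype(int)
red=((hsv[...,0]<6)|(hsv[...,0]>174))&(hsv[...,1]>150)&(hsv[...,2]>80)
n,l,s,c=cv2.connectedComponentsWithStats(red.astype(np.uint8));i=1+np.argmax(s[1:,4]);m=l==i;p=W[m]
print(s[i],np.nanmedian(p,0),np.nanmean(p,0),np.nanpercentile(p,[3,97],axis=0).round(4).tolist())
q=(p-car([-130,0,48]))@RB*1000;print("in tool axes rel. to face",np.nanmedian(q,0),np.nanpercentile(q,[3,50,97],axis=0).round(1).tolist())
E
```

```text
t 2.5 pos [0.461  0.1638 0.1215] F [ 0.24 -0.    0.82] slide [37.  -2.1  3.8] rot [-0.14  0.12 -0.03] q [ 0.33 -0.44  2.11 -0.18  0.89  1.89] op 0.0
[ 296  227   40   40 1250] [0.51036095 0.16921377 0.04744531] [0.51042599 0.1691883  0.04721842] [[0.5008, 0.1579, 0.0406], [0.5206, 0.1805, 0.0532]]
in tool axes rel. to face [ 2.24079817  0.91276572 -2.03387672] [[0.9, -10.8, -13.3], [2.2, 0.9, -2.0], [4.7, 12.1, 9.7]]
```

View pics/w1.png

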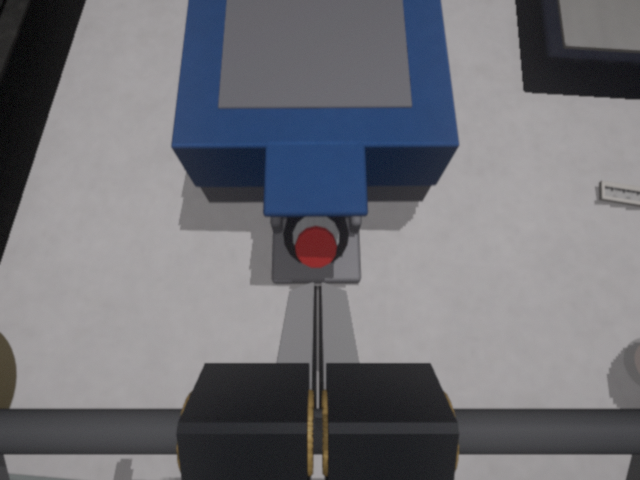

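The red cap is centred at (316,247), right ahead of the fingers, and the brim is above it and clear. I'm closing in along the axis.

>>> {"api": "jog_arm", "payload": {"increments": [{"slide":[30,-1.5,2],"rot":[0,0,0],"fingers":-1},{"slide":[60,-1.5,2],"rot":[0,0,0],"fingers":-1},{"slide":[72,-1.5,2],"rot":[0,0,0],"fingers":-1},{"slide":[76,-1.5,2],"rot":[0,0,0],"fingers":-1},{"slide":[78,-1.5,2],"rot":[0,0,0],"fingers":-1},{"slide":[78,-1.5,2],"rot":[0,0,0],"fingers":-1}]}}

```text
time: 3.15
tool_pos: [0.505, 0.1686, 0.0579]
ee_rot: [[0.573, 0.077, -0.816], [0.046, -0.997, -0.062], [-0.818, -0.002, -0.575]]
wrist_force: [-0.7, -0.2, -0.2]
opening: 0.007
```

```bash
python3 -c "
from h import *
plan(car([-130,0,48]),RB)"
```

```text
t 3.15 pos [0.505  0.1686 0.0579] F [-0.74 -0.17 -0.24] slide [ 9.6 -0.7  3.7] rot [-0.21 -0.04 -0.03] q [ 0.3  -0.25  2.12 -0.2   0.68  1.91] op 0.007
```

>>> {"api": "jog_arm", "payload": {"increments": [{"slide":[2,0,1],"rot":[0,0,0],"fingers":-1},{"slide":[3,0,1.5],"rot":[0,0,0],"fingers":-1},{"slide":[3,0,1.5],"rot":[0,0,0],"fingers":-1}]}}

```text
time: 3.45
tool_pos: [0.5042, 0.1689, 0.0532]
ee_rot: [[0.571, 0.078, -0.817], [0.046, -0.997, -0.063], [-0.82, -0.001, -0.573]]
wrist_force: [0.2, 0.3, 0.4]
opening: 0.004
```

>>> {"api": "jog_arm", "payload": {"increments": [{"slide":[1,0,0],"rot":[0,0,0],"fingers":-1},{"slide":[2,0,0],"rot":[0,0,0],"fingers":-1},{"slide":[2,0,0],"rot":[0,0,0],"fingers":-1}]}}

```text
time: 3.75
tool_pos: [0.5054, 0.169, 0.0511]
ee_rot: [[0.571, 0.078, -0.818], [0.046, -0.997, -0.063], [-0.82, -0.001, -0.572]]
wrist_force: [-0.3, 0.4, -0.6]
opening: 0.004
```

>>> {"api": "jog_arm", "payload": {"increments": [{"slide":[1,0,0],"rot":[0,0,0],"fingers":-1},{"slide":[2,0,0],"rot":[0,0,0],"fingers":-1},{"slide":[2,0,0],"rot":[0,0,0],"fingers":-1}]}}

```text
time: 4.05
tool_pos: [0.5066, 0.169, 0.0494]
ee_rot: [[0.571, 0.078, -0.818], [0.045, -0.997, -0.063], [-0.82, -0.001, -0.572]]
wrist_force: [-0.1, -0.6, -0.2]
opening: 0.005
```

>>> {"api": "jog_arm", "payload": {"increments": [{"slide":[1,0,0],"rot":[0,0,0],"fingers":-1},{"slide":[2,0,0],"rot":[0,0,0],"fingers":-1},{"slide":[2,0,0],"rot":[0,0,0],"fingers":-1}]}}

```text
time: 4.35
tool_pos: [0.5077, 0.1691, 0.0478]
ee_rot: [[0.571, 0.078, -0.818], [0.045, -0.997, -0.063], [-0.82, -0.001, -0.572]]
wrist_force: [-0.8, -0.4, 0.6]
opening: 0.005
```

>>> {"api": "jog_arm", "payload": {"increments": [{"slide":[1,0,0],"rot":[0,0,0],"fingers":-1},{"slide":[2,0,0],"rot":[0,0,0],"fingers":-1},{"slide":[2,0,0],"rot":[0,0,0],"fingers":-1}]}}

```text
time: 4.65
tool_pos: [0.5089, 0.1692, 0.0463]
ee_rot: [[0.571, 0.078, -0.817], [0.046, -0.997, -0.063], [-0.82, -0.001, -0.573]]
wrist_force: [-0.4, 0.2, 1.2]
opening: 0.005
```

>>> {"api": "jog_arm", "payload": {"increments": [{"slide":[1,0,0],"rot":[0,0,0],"fingers":-1},{"slide":[2,0,0],"rot":[0,0,0],"fingers":-1},{"slide":[2,0,0],"rot":[0,0,0],"fingers":-1}]}}

```text
time: 4.95
tool_pos: [0.5101, 0.1693, 0.0448]
ee_rot: [[0.571, 0.078, -0.817], [0.046, -0.997, -0.063], [-0.82, -0.001, -0.573]]
wrist_force: [-2.5, -0.8, 2.6]
opening: 0.005
```

>>> {"api": "jog_arm", "payload": {"increments": [{"slide":[1,0,0],"rot":[0,0,0],"fingers":-1},{"slide":[2,0,0],"rot":[0,0,0],"fingers":-1},{"slide":[2,0,0],"rot":[0,0,0],"fingers":-1}]}}

```text
time: 5.25
tool_pos: [0.5112, 0.1694, 0.0431]
ee_rot: [[0.571, 0.078, -0.817], [0.046, -0.997, -0.063], [-0.82, -0.001, -0.573]]
wrist_force: [-3.4, -0.9, 3.9]
opening: 0.001
```

>>> {"api": "jog_arm", "payload": {"increments": [{"slide":[1,0,0],"rot":[0,0,0],"fingers":-1},{"slide":[2,0,0],"rot":[0,0,0],"fingers":-1},{"slide":[2,0,0],"rot":[0,0,0],"fingers":-1}]}}

```text
time: 5.55
tool_pos: [0.5124, 0.1696, 0.0414]
ee_rot: [[0.571, 0.078, -0.817], [0.046, -0.997, -0.063], [-0.82, -0.001, -0.573]]
wrist_force: [-4.3, -0.5, 4.1]
opening: 0.006
```

>>> {"api": "jog_arm", "payload": {"increments": [{"slide":[0.8,0,0],"rot":[0,0,0],"fingers":-1},{"slide":[1.5,0,0],"rot":[0,0,0],"fingers":-1},{"slide":[1.5,0,0],"rot":[0,0,0],"fingers":-1}]}}

```text
time: 5.85
tool_pos: [0.5132, 0.1696, 0.0403]
ee_rot: [[0.571, 0.078, -0.817], [0.046, -0.997, -0.063], [-0.82, -0.001, -0.573]]
wrist_force: [-4.9, -0.6, 5.3]
opening: 0.003
```

```bash
python3 - <<'E'
from h import *
plan(car([-130,0,48]),RB)
im,d,W=cloud("side")
near=(np.abs(W[...,0]-.62)<.18)&(np.abs(W[...,1]-.18)<.12)&(W[...,2]<.25);print("max z lid",np.nanpercentile(W[near][:,2],[50,99]))
E
```

```text
t 5.85 pos [0.5132 0.1696 0.0403] F [-4.85 -0.63  5.3 ] slide [-9.7 -0.4  0.3] rot [-0.15  0.09 -0.02] q [ 0.29 -0.21  2.12 -0.21  0.64  1.92] op 0.003
max z lid [0.03261894 0.18093295]
```

>>> {"api": "jog_arm", "payload": {"increments": [{"slide":[-20,0,0],"rot":[0,0,0],"fingers":-1},{"slide":[-60,0,0],"rot":[0,0,0],"fingers":-1},{"slide":[-100,0,0],"rot":[0,0,0],"fingers":-1},{"slide":[-120,0,0],"rot":[0,0,0],"fingers":1},{"slide":[-120,0,0],"rot":[0,0,0],"fingers":1}]}}

```text
time: 6.4
tool_pos: [0.4459, 0.1649, 0.1426]
ee_rot: [[0.577, 0.079, -0.813], [0.048, -0.997, -0.062], [-0.815, -0.003, -0.579]]
wrist_force: [0.0, 0.6, 1.1]
opening: 0.139
```

```bash
python3 - <<'E'
from h import *
R=down(-66)
im,d,W=cloud("side");im2,d2,W2=cloud("wrist");save("open",np.hstack([im[150:450,100:500],im2[::2,::2][:,:320].repeat(1,0) if 0 else cv2.resize(im2,(400,300))]))
for n in("scene","side"):
    if n=="scene": im,d,W=cloud(n)
    else: im,d,W=cloud(n)
    for r in robot.masks_of("sample_b",n):
        m=r["mask"];w=m&(W[...,2]>.012)&(W[...,2]<.06);s=W[w]
        m2=m&(W[...,2]>.073)&(W[...,2]<.083)
        if len(s)>20: print(n,round(r["score"],2),np.median(s,0).round(4),"cap",m2.sum(),W[m2].mean(0).round(4) if m2.sum() else 0,np.median(im[w],0))
plan([.4575,-.069,.13],R)
E
```

```text
scene 0.75 [ 0.4594 -0.3473  0.046 ] cap 64 [ 0.4595 -0.3587  0.076 ] [75. 44. 22.]
scene 0.51 [ 0.4679 -0.2588  0.0497] cap 74 [ 0.466  -0.2716  0.076 ] [196. 171. 151.]
side 0.72 [ 0.4774 -0.2587  0.0434] cap 23 [ 0.472  -0.2651  0.0759] [175.5 157.  151. ]
side 0.64 [ 0.4487 -0.0547  0.0233] cap 0 0 [185. 171. 165.]
side 0.42 [ 0.4133 -0.1917  0.0222] cap 0 0 [99. 68. 45.]
t 6.7 pos [0.4443 0.1637 0.1362] F [-0.09 -0.2  -0.22] slide [  2.3 233.    7.5] rot [-18.96 -34.38  -5.92] q [ 0.34 -0.5   2.11 -0.19  0.95  1.9 ] op 0.392
```

View pics/open.png

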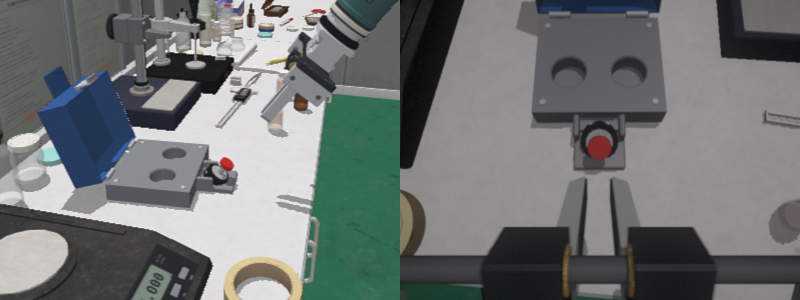

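The lid stands fully open at (95,130), leaning back, and both wells are visible at (570,70) and (630,70). Now to bottle A, tool down.

>>> {"api": "jog_arm", "payload": {"increments": [{"slide":[-22,233,-10],"rot":[0,-34.8,0],"fingers":0.3},{"slide":[-22,233,-10],"rot":[0,-34.8,0],"fingers":0.3},{"slide":[-22,233,-10],"rot":[0,-34.8,0],"fingers":0.3},{"slide":[-22,233,-10],"rot":[0,-34.8,0],"fingers":0.3},{"slide":[-22,233,-10],"rot":[0,-34.8,0],"fingers":0.3},{"slide":[-22,233,-10],"rot":[0,-34.8,0],"fingers":0.3},{"slide":[-22,233,-10],"rot":[0,-34.8,0],"fingers":0.3}]}}

```text
time: 7.4
tool_pos: [0.4584, -0.0693, 0.1603]
ee_rot: [[-0.001, 0.075, -0.997], [0.003, -0.997, -0.075], [-1.0, -0.003, 0.001]]
wrist_force: [-0.1, -0.2, 0.9]
opening: 0.65
```

```bash
cat >> h.py <<'E'
RD=down(-85.4)
def caps(n="wrist"):
    im,d,W=cloud(n)
    for r in robot.masks_of("sample_a",n):
        m=r["mask"]&(W[...,2]>.07)&(W[...,2]<.083);p=W[m][:,:2]
        if len(p)<20: continue
        c,rad=cv2.minEnclosingCircle((p*1000).astype(np.float32))
        print("cap",round(r["score"],2),len(p),"mean",p.mean(0).round(4),"circ",np.round(c,1),round(rad,1),"col",np.median(im[r["mask"]],0))
    return im,d,W
E
python3 - <<'E'
from h import *
im,d,W=caps();save("w2",im)
plan([.4577,-.069,.029],RD)
E
```

```text
cap 0.68 1477 mean [ 0.4577 -0.0688] circ [457.1 -68.9] 14.3 col [152. 139. 139.]
cap 0.67 1265 mean [ 0.4669 -0.2675] circ [ 466.6 -271.3] 14.7 col [118. 108. 102.]
cap 0.57 1340 mean [ 0.4126 -0.206 ] circ [ 411.6 -207.2] 14.8 col [76. 53. 41.]
t 7.5 pos [ 0.4579 -0.0677  0.1611] F [ 0.77 -0.41 -0.64] slide [132.1   1.6   0.4] rot [-0.1  -0.06  0.13] q [-0.27 -0.1   1.64  0.    1.6   1.22] op 0.651
```

View pics/w2.png

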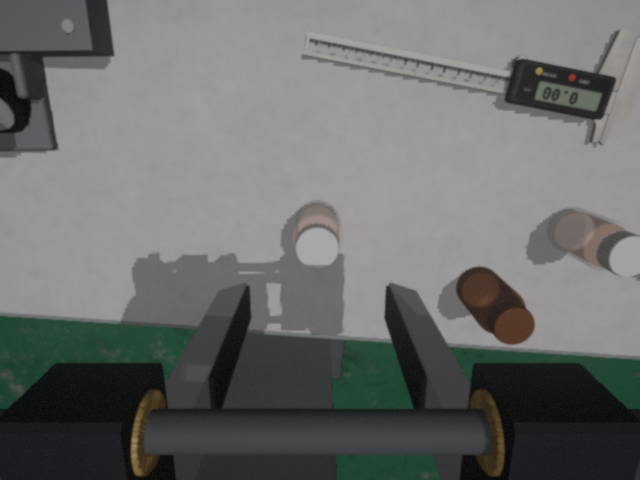

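Bottle A shows at (317,245) between the fingers. B is at (625,252) and a brown one at (515,325). I'm descending and gripping.

>>> {"api": "jog_arm", "payload": {"increments": [{"slide":[50,1,0.5],"rot":[0,0,0],"fingers":0.3},{"slide":[90,1,0.5],"rot":[0,0,0],"fingers":0.3},{"slide":[115,1,0.5],"rot":[0,0,0],"fingers":0.3},{"slide":[131,1,0.5],"rot":[0,0,0],"fingers":0.3},{"slide":[131,1,0.5],"rot":[0,0,0],"fingers":0.3},{"slide":[131,1,0.5],"rot":[0,0,0],"fingers":0.3}]}}

```text
time: 8.1
tool_pos: [0.4581, -0.0683, 0.0316]
ee_rot: [[0.003, 0.08, -0.997], [0.001, -0.997, -0.08], [-1.0, -0.001, -0.003]]
wrist_force: [0.4, 0.2, -0.4]
opening: 0.652
```

>>> {"api": "jog_arm", "payload": {"increments": [{"slide":[0,0,0],"rot":[0,0,0],"fingers":0},{"slide":[0,0,0],"rot":[0,0,0],"fingers":-1},{"slide":[0,0,0],"rot":[0,0,0],"fingers":-1},{"slide":[0,0,0],"rot":[0,0,0],"fingers":-1},{"slide":[0,0,0],"rot":[0,0,0],"fingers":-1},{"slide":[0,0,0],"rot":[0,0,0],"fingers":-1},{"slide":[0,0,0],"rot":[0,0,0],"fingers":-1}]}}

```text
time: 8.8
tool_pos: [0.4589, -0.0695, 0.0319]
ee_rot: [[0.004, 0.078, -0.997], [0.001, -0.997, -0.078], [-1.0, -0.001, -0.004]]
wrist_force: [-0.3, 1.6, 4.9]
opening: 0.377
```

```bash
python3 -c "
from h import *
plan([.4575,-.069,.149],RD)"
```

```text
t 8.8 pos [ 0.4589 -0.0695  0.0319] F [-0.29  1.56  4.93] slide [-117.1   -0.7    0.9] rot [-0.14 -0.22  0.05] q [-0.27 -0.    1.82  0.    1.32  1.22] op 0.377
```

>>> {"api": "jog_arm", "payload": {"increments": [{"slide":[-10,0,0],"rot":[0,0,0],"fingers":-1},{"slide":[-40,0,0],"rot":[0,0,0],"fingers":-1},{"slide":[-80,0,0],"rot":[0,0,0],"fingers":-1},{"slide":[-110,0,0],"rot":[0,0,0],"fingers":-1},{"slide":[-110,0,0],"rot":[0,0,0],"fingers":-1}]}}

```text
time: 9.3
tool_pos: [0.4608, -0.0705, 0.1461]
ee_rot: [[0.011, 0.078, -0.997], [-0.001, -0.997, -0.078], [-1.0, 0.002, -0.011]]
wrist_force: [1.4, 0.6, -1.0]
opening: 0.38
```

```bash
python3 -c "
from h import *
p=car([-95,40,0]);p[2]=.14;plan(p,RD)"
```

```text
t 9.3 pos [ 0.4608 -0.0705  0.1461] F [ 1.39  0.61 -1.  ] slide [   6.6 -275.8 -100. ] rot [-0.14 -0.64 -0.14] q [-0.27 -0.09  1.67  0.    1.55  1.22] op 0.38
```

>>> {"api": "jog_arm", "payload": {"increments": [{"slide":[0,-40,-15],"rot":[0,0,0],"fingers":-1},{"slide":[0,-80,-30],"rot":[0,0,0],"fingers":-1},{"slide":[0,-120,-45],"rot":[0,0,0],"fingers":-1},{"slide":[0,-160,-60],"rot":[0,0,0],"fingers":-1},{"slide":[0,-200,-75],"rot":[0,0,0],"fingers":-1},{"slide":[0,-240,-90],"rot":[0,0,0],"fingers":-1},{"slide":[0,-265,-98],"rot":[0,0,0],"fingers":-1},{"slide":[0,-276,-100],"rot":[0,0,0],"fingers":-1},{"slide":[0,-276,-100],"rot":[0,0,0],"fingers":-1},{"slide":[0,-276,-100],"rot":[0,0,0],"fingers":-1}]}}

```text
time: 10.3
tool_pos: [0.5357, 0.2121, 0.1407]
ee_rot: [[0.0, 0.077, -0.997], [-0.0, -0.997, -0.077], [-1.0, 0.0, -0.0]]
wrist_force: [0.4, -0.4, -1.3]
opening: 0.378
```

```bash
cat >> h.py <<'E'
def wells(n="wrist",name=None):
    im,d,W=cloud(n)
    L=(W-O)@C*1000; X,Y,Z=L[...,0],L[...,1],L[...,2]
    # rasterize base top (z~32) in carrier frame, 1 mm
    m=(abs(Z-32)<5)&(abs(X)<100)&(abs(Y)<110)
    p=L[m];print("top z",np.median(p[:,2]).round(1),"x",np.percentile(p[:,0],[.5,99.5]).round(1),"y",np.percentile(p[:,1],[.5,99.5]).round(1))
    g=np.zeros((220,200),np.uint8);g[(p[:,1]+110).astype(int),(p[:,0]+100).astype(int)]=255
    g=cv2.morphologyEx(g,cv2.MORPH_CLOSE,np.ones((5,5)))
    cs,_=cv2.findContours(g,cv2.RETR_CCOMP,2)
    for c in cs:
        a=cv2.contourArea(c)
        if 500<a<4000:
            (x,y),r=cv2.minEnclosingCircle(c);print("hole at carrier mm",round(x-99.5,1),round(y-109.5,1),"r",round(r,1),"area r",round((a/np.pi)**.5,1))
    if name: save(name,im)
    return im,d,W
E
python3 - <<'E'
from h import *
wells(name="w3")
p=car([-15,40,0]);p[2]=.14;plan(p,RD)
E
```

```text
top z 32.5 x [-97.6  48.9] y [-84.6  83.9]
hole at carrier mm -15.1 39.7 r 23.4 area r 22.9
hole at carrier mm -87.0 0.0 r 28.0 area r 16.6
hole at carrier mm -15.0 -40.0 r 23.5 area r 22.8
t 10.35 pos [0.5359 0.2119 0.1411] F [-0.04  0.54  0.11] slide [  1.2  -0.4 -83.2] rot [-0.21 -0.07  0.01] q [ 0.28  0.17  1.41 -0.    1.56  1.77] op 0.38
```

View pics/w3.png

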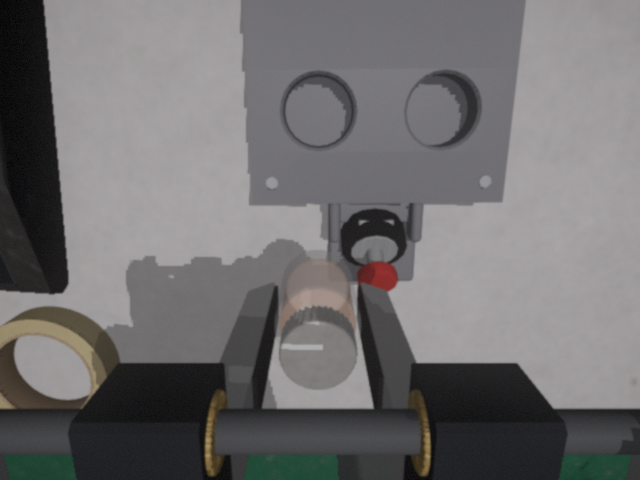

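The wells at (318,110) and (443,108) match the model to within 0.3 mm, and the bottle is held upright. I'm moving over the left well.

>>> {"api": "jog_arm", "payload": {"increments": [{"slide":[0,0,-30],"rot":[0,0,0],"fingers":-1},{"slide":[0,0,-60],"rot":[0,0,0],"fingers":-1},{"slide":[0,0,-84],"rot":[0,0,0],"fingers":-1},{"slide":[20,0,-84],"rot":[0,0,0],"fingers":-1},{"slide":[45,0,-84],"rot":[0,0,0],"fingers":-1},{"slide":[60,0,-84],"rot":[0,0,0],"fingers":-1},{"slide":[60,0,-84],"rot":[0,0,0],"fingers":-1},{"slide":[60,0,-84],"rot":[0,0,0],"fingers":-1}]}}

```text
time: 11.15
tool_pos: [0.6202, 0.2193, 0.0822]
ee_rot: [[0.002, 0.077, -0.997], [0.001, -0.997, -0.077], [-1.0, -0.001, -0.002]]
wrist_force: [-0.9, 0.8, -0.9]
opening: 0.377
```

```bash
python3 - <<'E'
from h import *
im,d,W=cloud("wrist");save("w4",im)
p=car([-15,40,0]);p[2]=.042;plan(p,RD)
E
```

```text
t 11.2 pos [0.6208 0.2197 0.0833] F [ 0.08  0.69 -1.02] slide [41.3  0.9  2.2] rot [-0.17 -0.25  0.09] q [0.25 0.37 1.27 0.   1.49 1.75] op 0.379
```

View pics/w4.png

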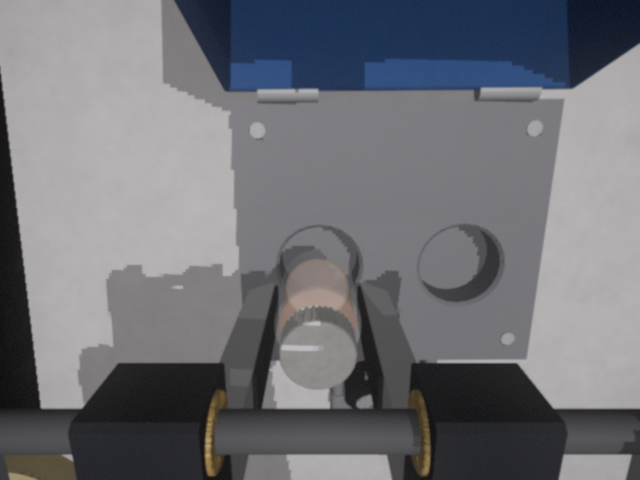

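The bottle is above the left well at (318,260), about centred. I'm lowering it slowly.

>>> {"api": "jog_arm", "payload": {"increments": [{"slide":[8,0.5,1],"rot":[0,0,0],"fingers":-1},{"slide":[16,0.5,1],"rot":[0,0,0],"fingers":-1},{"slide":[22,0.5,1],"rot":[0,0,0],"fingers":-1},{"slide":[27,0.5,1],"rot":[0,0,0],"fingers":-1},{"slide":[30,0.5,1],"rot":[0,0,0],"fingers":-1},{"slide":[30,0.5,1],"rot":[0,0,0],"fingers":-1}]}}

```text
time: 11.8
tool_pos: [0.6188, 0.2194, 0.0509]
ee_rot: [[0.001, 0.078, -0.997], [0.001, -0.997, -0.078], [-1.0, -0.001, -0.001]]
wrist_force: [-0.2, -0.2, -0.7]
opening: 0.381
```

>>> {"api": "jog_arm", "payload": {"increments": [{"slide":[3,0,0],"rot":[0,0,0],"fingers":-1},{"slide":[6,0,0],"rot":[0,0,0],"fingers":-1},{"slide":[8,0,0],"rot":[0,0,0],"fingers":-1},{"slide":[8,0,0],"rot":[0,0,0],"fingers":-1}]}}

```text
time: 12.2
tool_pos: [0.619, 0.2194, 0.0434]
ee_rot: [[0.002, 0.078, -0.997], [0.001, -0.997, -0.078], [-1.0, -0.001, -0.002]]
wrist_force: [0.0, -0.2, -0.0]
opening: 0.378
```

>>> {"api": "jog_arm", "payload": {"increments": [{"slide":[0.7,0,0],"rot":[0,0,0],"fingers":-1},{"slide":[1.5,0,0],"rot":[0,0,0],"fingers":-1},{"slide":[1.5,0,0],"rot":[0,0,0],"fingers":-1}]}}

```text
time: 12.5
tool_pos: [0.6193, 0.2195, 0.0424]
ee_rot: [[0.002, 0.078, -0.997], [0.001, -0.997, -0.078], [-1.0, -0.001, -0.002]]
wrist_force: [-0.3, 1.0, -0.8]
opening: 0.38
```

>>> {"api": "jog_arm", "payload": {"increments": [{"slide":[0.7,0,0],"rot":[0,0,0],"fingers":-1},{"slide":[1.5,0,0],"rot":[0,0,0],"fingers":-1},{"slide":[1.5,0,0],"rot":[0,0,0],"fingers":-1}]}}

```text
time: 12.8
tool_pos: [0.6196, 0.2196, 0.0419]
ee_rot: [[0.003, 0.078, -0.997], [0.002, -0.997, -0.078], [-1.0, -0.001, -0.003]]
wrist_force: [-1.6, -0.7, 3.6]
opening: 0.382
```

```bash
python3 -c "
from h import *
p=car([-15,40,0]);p[2]=.042
for i in range(1): plan(p,RD)"
```

```text
t 12.8 pos [0.6196 0.2196 0.0419] F [-1.56 -0.69  3.65] slide [-0.1  0.8  0.8] rot [-0.14 -0.2   0.08] q [0.25 0.4  1.32 0.   1.42 1.75] op 0.382
```

The bottle is on the floor (3.6 N). Releasing.

>>> {"api": "jog_arm", "payload": {"increments": [{"slide":[0,0,0],"rot":[0,0,0],"fingers":0.2},{"slide":[0,0,0],"rot":[0,0,0],"fingers":0.2},{"slide":[0,0,0],"rot":[0,0,0],"fingers":0.2},{"slide":[-10,0,0],"rot":[0,0,0],"fingers":0.2},{"slide":[-40,0,0],"rot":[0,0,0],"fingers":0.2},{"slide":[-80,0,0],"rot":[0,0,0],"fingers":0.2},{"slide":[-120,0,0],"rot":[0,0,0],"fingers":0.2},{"slide":[-120,0,60],"rot":[0,0,0],"fingers":0.2},{"slide":[-120,0,80],"rot":[0,0,0],"fingers":0.2},{"slide":[-120,0,80],"rot":[0,0,0],"fingers":0.2}]}}

```text
time: 13.8
tool_pos: [0.5364, 0.2132, 0.1618]
ee_rot: [[0.002, 0.079, -0.997], [0.002, -0.997, -0.079], [-1.0, -0.001, -0.002]]
wrist_force: [-0.4, -0.5, -0.8]
opening: 0.604
```

```bash
python3 - <<'E'
from h import *
im,d,W=cloud("wrist");save("w5",im)
L=(W-O)@C*1000
m=(np.abs(L[...,2]-85)<5)&(np.abs(L[...,0])<60)&(np.abs(L[...,1])<80);p=L[m]
print("cap carrier",m.sum(),p.mean(0),cv2.minEnclosingCircle(p[:,:2].astype(np.float32)))
plan([.4668,-.2685,.16],RD)
E
```

```text
cap carrier 1962 [-16.28268043  41.21288517  85.51166792] ((-16.579002380371094, 41.20614242553711), 14.383749961853027)
t 13.85 pos [0.5382 0.2132 0.1617] F [-0.32  0.62  0.91] slide [  0.6 474.6 109.1] rot [-0.09 -0.21  0.08] q [0.28 0.16 1.38 0.   1.6  1.77] op 0.6
```

View pics/w5.png

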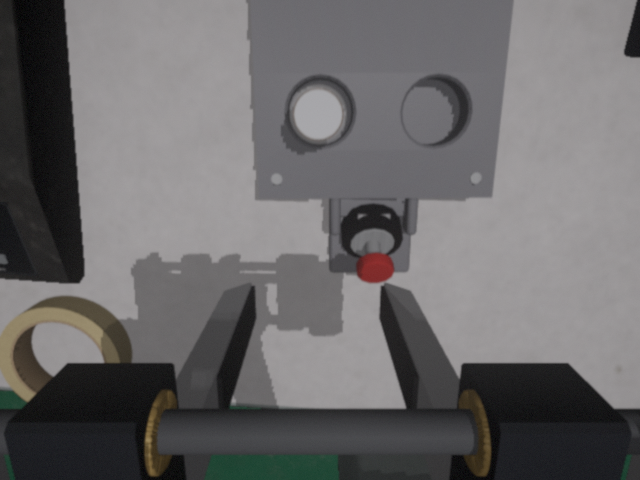

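Bottle A stands in the left well at (318,112), about 2 mm off centre. On to B.

>>> {"api": "jog_arm", "payload": {"increments": [{"slide":[0,50,11],"rot":[0,0,0],"fingers":0.3},{"slide":[0,100,23],"rot":[0,0,0],"fingers":0.3},{"slide":[0,150,35],"rot":[0,0,0],"fingers":0.3},{"slide":[0,200,46],"rot":[0,0,0],"fingers":0.3},{"slide":[0,250,58],"rot":[0,0,0],"fingers":0.3},{"slide":[0,300,69],"rot":[0,0,0],"fingers":0.3},{"slide":[0,350,81],"rot":[0,0,0],"fingers":0.3},{"slide":[0,400,92],"rot":[0,0,0],"fingers":0.3},{"slide":[0,450,104],"rot":[0,0,0],"fingers":0.3},{"slide":[0,474,109],"rot":[0,0,0],"fingers":0.3}]}}

```text
time: 14.85
tool_pos: [0.4674, -0.2719, 0.1602]
ee_rot: [[0.003, 0.075, -0.997], [-0.0, -0.997, -0.075], [-1.0, 0.0, -0.003]]
wrist_force: [0.5, -0.3, 0.4]
opening: 0.653
```

>>> {"api": "jog_arm", "payload": {"increments": [{"slide":[0,0,0],"rot":[0,0,0],"fingers":0.3},{"slide":[0,0,0],"rot":[0,0,0],"fingers":0.3},{"slide":[0,0,0],"rot":[0,0,0],"fingers":0.3}]}}

```text
time: 15.15
tool_pos: [0.4681, -0.2673, 0.1599]
ee_rot: [[0.003, 0.079, -0.997], [0.002, -0.997, -0.079], [-1.0, -0.002, -0.003]]
wrist_force: [-0.3, 0.3, -0.0]
opening: 0.65
```

```bash
python3 - <<'E'
from h import *
im,d,W=caps();save("w6",im)
plan([.4668,-.2685,.032],RD)
E
```

```text
cap 0.67 1479 mean [ 0.4603 -0.3597] circ [ 459.2 -360.6] 14.7 col [82. 59. 46.]
cap 0.65 23 mean [ 0.4195 -0.1967] circ [ 419.  -196.6] 2.9 col [69. 50. 41.]
cap 0.62 1476 mean [ 0.4675 -0.2722] circ [ 466.8 -272.3] 14.6 col [151. 138. 137.]
t 15.25 pos [ 0.4681 -0.2668  0.16  ] F [-0.23 -0.01 -0.65] slide [128.    1.8   1.7] rot [-0.02 -0.15  0.08] q [-0.63  0.07  1.47  0.    1.59  0.87] op 0.649
```

View pics/w6.png

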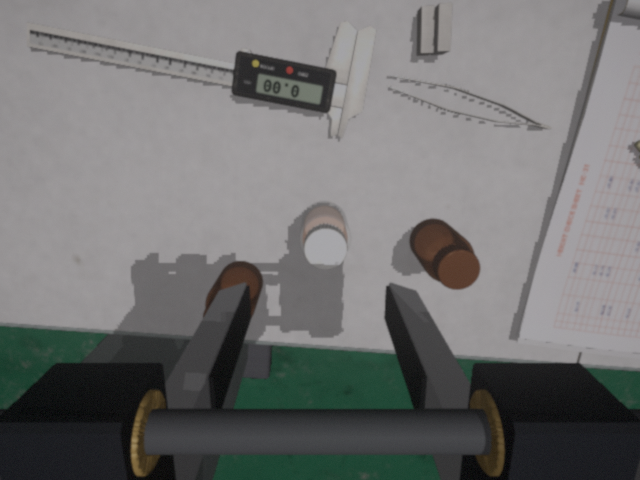

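B shows at (325,245). Neither finger's path meets a brown bottle (left one at (.411,-.207)). I'm shifting 5 mm, descending and gripping.

>>> {"api": "jog_arm", "payload": {"increments": [{"slide":[30,5.4,1],"rot":[0,0,0],"fingers":0.2},{"slide":[60,5.4,1],"rot":[0,0,0],"fingers":0.2},{"slide":[90,5.4,1],"rot":[0,0,0],"fingers":0.2},{"slide":[115,5.4,1],"rot":[0,0,0],"fingers":0.2},{"slide":[128,5.4,1],"rot":[0,0,0],"fingers":0.2},{"slide":[128,5.4,1],"rot":[0,0,0],"fingers":0.2},{"slide":[128,5.4,1],"rot":[0,0,0],"fingers":0.2}]}}

```text
time: 15.95
tool_pos: [0.468, -0.2731, 0.0329]
ee_rot: [[0.004, 0.079, -0.997], [0.0, -0.997, -0.079], [-1.0, -0.0, -0.004]]
wrist_force: [0.4, -0.4, -0.1]
opening: 0.6
```

>>> {"api": "jog_arm", "payload": {"increments": [{"slide":[0,0,0],"rot":[0,0,0],"fingers":0},{"slide":[0,0,0],"rot":[0,0,0],"fingers":-1},{"slide":[0,0,0],"rot":[0,0,0],"fingers":-1},{"slide":[0,0,0],"rot":[0,0,0],"fingers":-1},{"slide":[0,0,0],"rot":[0,0,0],"fingers":-1},{"slide":[0,0,0],"rot":[0,0,0],"fingers":-1},{"slide":[0,0,0],"rot":[0,0,0],"fingers":-1}]}}

```text
time: 16.65
tool_pos: [0.4678, -0.2736, 0.033]
ee_rot: [[0.004, 0.078, -0.997], [0.0, -0.997, -0.078], [-1.0, -0.0, -0.004]]
wrist_force: [0.1, 0.4, 6.2]
opening: 0.381
```

>>> {"api": "jog_arm", "payload": {"increments": [{"slide":[-10,0,0],"rot":[0,0,0],"fingers":-1},{"slide":[-40,0,0],"rot":[0,0,0],"fingers":-1},{"slide":[-80,0,0],"rot":[0,0,0],"fingers":-1},{"slide":[-120,0,0],"rot":[0,0,0],"fingers":-1},{"slide":[-130,0,0],"rot":[0,0,0],"fingers":-1},{"slide":[-130,0,0],"rot":[0,0,0],"fingers":-1}]}}

```text
time: 17.25
tool_pos: [0.4677, -0.2741, 0.1637]
ee_rot: [[0.005, 0.078, -0.997], [-0.001, -0.997, -0.078], [-1.0, 0.002, -0.005]]
wrist_force: [-0.1, 0.1, -1.9]
opening: 0.379
```

```bash
python3 -c "
from h import *
p=car([-95,-40,0]);p[2]=.16;plan(p,RD)"
```

```text
t 17.25 pos [ 0.4677 -0.2741  0.1637] F [-0.08  0.06 -1.87] slide [   3.6 -399.4 -109.2] rot [-0.14 -0.3  -0.09] q [-0.64  0.08  1.46  0.    1.6   0.86] op 0.379
```

>>> {"api": "jog_arm", "payload": {"increments": [{"slide":[0,-40,-11],"rot":[0,0,0],"fingers":-1},{"slide":[0,-85,-23],"rot":[0,0,0],"fingers":-1},{"slide":[0,-130,-35],"rot":[0,0,0],"fingers":-1},{"slide":[0,-175,-48],"rot":[0,0,0],"fingers":-1},{"slide":[0,-220,-60],"rot":[0,0,0],"fingers":-1},{"slide":[0,-265,-72],"rot":[0,0,0],"fingers":-1},{"slide":[0,-310,-85],"rot":[0,0,0],"fingers":-1},{"slide":[0,-350,-96],"rot":[0,0,0],"fingers":-1},{"slide":[0,-385,-105],"rot":[0,0,0],"fingers":-1},{"slide":[0,-399,-109],"rot":[0,0,0],"fingers":-1}]}}

```text
time: 18.25
tool_pos: [0.5428, 0.1357, 0.1588]
ee_rot: [[-0.004, 0.081, -0.997], [0.001, -0.997, -0.081], [-1.0, -0.002, 0.004]]
wrist_force: [0.5, -0.2, -1.1]
opening: 0.379
```

>>> {"api": "jog_arm", "payload": {"increments": [{"slide":[0,0,-30],"rot":[0,0,0],"fingers":-1},{"slide":[0,0,-60],"rot":[0,0,0],"fingers":-1},{"slide":[0,0,-80],"rot":[0,0,0],"fingers":-1},{"slide":[30,0,-80],"rot":[0,0,0],"fingers":-1},{"slide":[55,0,-80],"rot":[0,0,0],"fingers":-1},{"slide":[65,0,-80],"rot":[0,0,0],"fingers":-1},{"slide":[65,0,-80],"rot":[0,0,0],"fingers":-1},{"slide":[65,0,-80],"rot":[0,0,0],"fingers":-1}]}}

```text
time: 19.05
tool_pos: [0.6245, 0.1388, 0.0979]
ee_rot: [[0.002, 0.077, -0.997], [0.001, -0.997, -0.077], [-1.0, -0.001, -0.002]]
wrist_force: [-1.0, 0.6, 0.2]
opening: 0.382
```

```bash
python3 - <<'E'
from h import *
im,d,W=cloud("wrist");save("w7",im)
p=car([-15,-40,0]);p[2]=.043;plan(p,RD);plan(p,RD)
E
```

```text
t 19.1 pos [0.6251 0.1389 0.099 ] F [-0.03 -0.64  0.21] slide [56.   0.1  0.1] rot [-0.15 -0.25  0.07] q [0.13 0.32 1.3  0.   1.51 1.62] op 0.381
t 19.1 pos [0.6251 0.1389 0.099 ] F [-0.03 -0.64  0.21] slide [56.   0.1  0.1] rot [-0.15 -0.25  0.07] q [0.13 0.32 1.3  0.   1.51 1.62] op 0.381
```

View pics/w7.png

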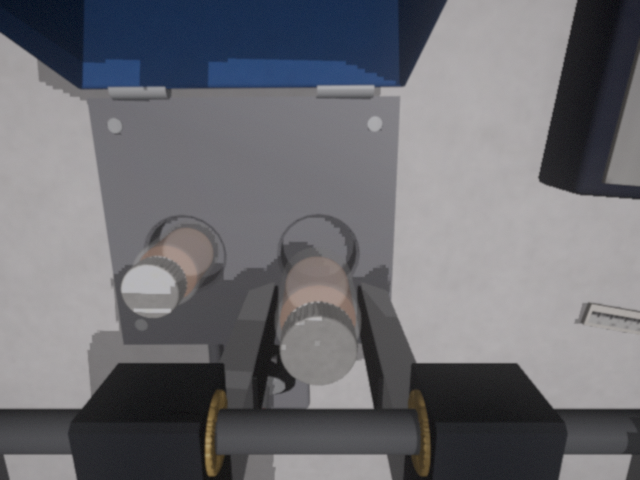

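B is held straight above the right well at (318,250), and A stands well clear of the fingers. I'm lowering it.

>>> {"api": "jog_arm", "payload": {"increments": [{"slide":[10,0,-1],"rot":[0,0,0],"fingers":-1},{"slide":[20,0,-1],"rot":[0,0,0],"fingers":-1},{"slide":[30,0,-1],"rot":[0,0,0],"fingers":-1},{"slide":[37,0,-1],"rot":[0,0,0],"fingers":-1},{"slide":[43,0,-1],"rot":[0,0,0],"fingers":-1},{"slide":[48,0,-1],"rot":[0,0,0],"fingers":-1},{"slide":[52,0,-1],"rot":[0,0,0],"fingers":-1},{"slide":[52,0,-1],"rot":[0,0,0],"fingers":-1}]}}

```text
time: 19.9
tool_pos: [0.6251, 0.1393, 0.045]
ee_rot: [[0.001, 0.078, -0.997], [0.001, -0.997, -0.078], [-1.0, -0.001, -0.001]]
wrist_force: [-0.5, -0.4, -0.9]
opening: 0.382
```

>>> {"api": "jog_arm", "payload": {"increments": [{"slide":[1,0,0],"rot":[0,0,0],"fingers":-1},{"slide":[2,0,0],"rot":[0,0,0],"fingers":-1},{"slide":[2,0,0],"rot":[0,0,0],"fingers":-1}]}}

```text
time: 20.2
tool_pos: [0.6257, 0.1393, 0.044]
ee_rot: [[0.003, 0.078, -0.997], [0.001, -0.997, -0.078], [-1.0, -0.001, -0.003]]
wrist_force: [0.2, 0.3, -1.0]
opening: 0.381
```

>>> {"api": "jog_arm", "payload": {"increments": [{"slide":[0.7,0,0],"rot":[0,0,0],"fingers":-1},{"slide":[1.5,0,0],"rot":[0,0,0],"fingers":-1},{"slide":[1.5,0,0],"rot":[0,0,0],"fingers":-1}]}}

```text
time: 20.5
tool_pos: [0.6258, 0.1394, 0.0431]
ee_rot: [[0.003, 0.078, -0.997], [0.002, -0.997, -0.078], [-1.0, -0.001, -0.003]]
wrist_force: [-0.3, 0.2, 1.7]
opening: 0.38
```

>>> {"api": "jog_arm", "payload": {"increments": [{"slide":[0.7,0,0],"rot":[0,0,0],"fingers":-1},{"slide":[0.7,0,0],"rot":[0,0,0],"fingers":-1}]}}

```text
time: 20.7
tool_pos: [0.626, 0.1394, 0.0431]
ee_rot: [[0.004, 0.078, -0.997], [0.002, -0.997, -0.078], [-1.0, -0.001, -0.004]]
wrist_force: [-1.9, -0.1, 4.7]
opening: 0.378
```

>>> {"api": "jog_arm", "payload": {"increments": [{"slide":[0,0,0],"rot":[0,0,0],"fingers":0.1},{"slide":[0,0,0],"rot":[0,0,0],"fingers":0.1},{"slide":[0,0,0],"rot":[0,0,0],"fingers":0.1},{"slide":[-10,0,0],"rot":[0,0,0],"fingers":0.1},{"slide":[-40,0,0],"rot":[0,0,0],"fingers":0.1},{"slide":[-80,0,0],"rot":[0,0,0],"fingers":0.1},{"slide":[-120,0,0],"rot":[0,0,0],"fingers":0.1},{"slide":[-120,0,60],"rot":[0,0,0],"fingers":0.1},{"slide":[-120,0,100],"rot":[0,0,0],"fingers":0.1},{"slide":[-120,0,100],"rot":[0,0,0],"fingers":0.1}]}}

```text
time: 21.7
tool_pos: [0.5186, 0.131, 0.1596]
ee_rot: [[-0.005, 0.079, -0.997], [0.001, -0.997, -0.079], [-1.0, -0.001, 0.005]]
wrist_force: [-0.1, 0.3, -0.3]
opening: 0.554
```

```bash
python3 - <<'E'
from h import *
im,d,W=cloud("wrist")
L=(W-O)@C*1000
for s in(1,-1):
    m=(np.abs(L[...,2]-85)<5)&(np.abs(L[...,0]+15)<40)&(np.abs(L[...,1]-40*s)<35);p=L[m]
    print("cap carrier",m.sum(),p.mean(0).round(1),cv2.minEnclosingCircle(p[:,:2].astype(np.float32)))
ims,_,Ws=cloud("side");save("fin",np.hstack([cv2.resize(im,(400,300)),ims[150:450,100:500]]))
Ls=(Ws-O)@C*1000;m=(np.abs(Ls[...,1])<90)&(Ls[...,0]>60)&(Ls[...,0]<200)&(Ls[...,2]>100)&(Ls[...,2]<230);print("lid far edge z",np.percentile(Ls[m][:,2],99),robot.get_obs()["time"],robot.get_obs()["opening"])
E
```

```text
cap carrier 2280 [-16.5  40.4  85.4] ((-16.635150909423828, 40.95697784423828), 14.561965942382812)
cap carrier 2200 [-15.7 -38.9  85.5] ((-15.684112548828125, -38.880672454833984), 14.44420051574707)
lid far edge z 204.1164479513083 21.8 0.5496267378056892
```

View pics/fin.png

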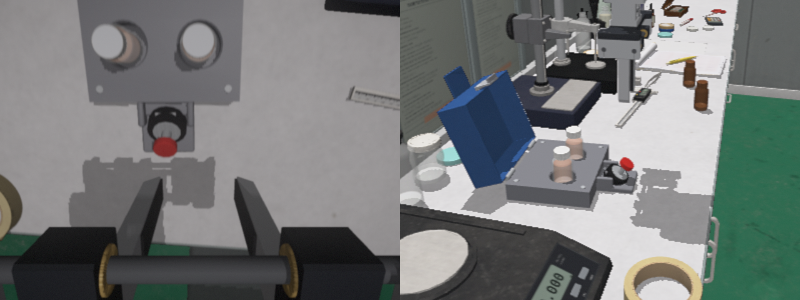

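Both bottles stand upright in the wells, at (562,165) and (574,143) in the side view. The lid is fully open at (490,125) and the gripper is clear. Handing in.

```bash
python3 -c "
from h import *
print(robot.close_job())"
```

```text
the job is handed in; nothing more can be done
None
```

The carrier is open, both orange bottles are loaded, and the job is handed in after about 22 s of robot time. `close_job()` gives no verdict, so what follows comes from my own readings.

- **Lid:** I found the button face by touch, about 3 mm below nominal, and pressed along its axis to about 7 N. The latch let go, I backed off along the same axis, and the lid sprang open by itself. I never touched the lid.
- **Bottles:** One bottle went into each well, the left first, lowered until it met the floor at about 4–5 N and then released. The brown look-alikes were not touched.
- **Last checks:** In the last wrist picture the cap centres lay within 2 mm of the well axes (limit 8 mm). The cap tops were at 85.5 mm, against 85 mm for a bottle seated on the floor. Both bottles look upright, and the gripper was open and clear.
- **Not fully confirmed:** I judged the lid by eye and by its highest point, not by a joint reading. That point read 204 mm, against the stated 190 mm for the far edge. The lid's brim tab stands above that edge, which probably explains the difference. Forces were read only at the end of each move, so brief peaks between readings would not show.

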